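# Fit the plug-in card of a bedroom controller

## Task

The bedroom's lamp-and-blind controller lies open on the dresser and its circuit card stands beside it in a packing block. Slide the card gently down the controller's two card guides, levers open, until it rests on the sockets, without ramming it or shoving it into them by hand; then swing its two ejector levers inward by turns, part way and then right down, so that it goes in level until both levers lie flat and the card is fully home. Press nothing hard, and leave the other things where they stand.

Things in the scene. Friction and masses are not known exactly. Their poses are not given: they have to be found in the camera images.
- controller: open room controller fixed to the dresser: shallow grey metal pan 200 (its x) by 260 (y) by 26 mm high, with an upright card frame across its middle (two card guides, on its y axis), an aluminium power-supply can (top at 50 mm) on its -x side and a black terminal row on its +x side. Origin: centre of its underside. The card belongs upright in the plane of the two guides, either face forward
- frame_place (a point): nominal place of the card frame: middle between its guides, on the pan's floor. The frame is bolted through slotted holes over spacers and truly sits up to 5 mm off this point along the controller's x, up to 3.5 mm along y and 0 to 3 mm higher, square to the pan: see or feel where. Its two guides are black plastic, 5 mm grooves (x) for the 3 mm card, groove bottoms 163 mm apart (y)
- guide_top (a point): nominal middle between the two guide mouths, 94 mm above the table, off as the frame is. In their top 5 mm the mouths flare: in y at 45 degrees, to 172 mm apart; in x, too flatly for the card to slip in (32 degrees from level), to 15 mm. Over each guide the end of an aluminium rail forms a lip (inner edge 84.8 mm from the middle, 16 to 22 mm above the mouth) under which a lever's toe catches
- socket (a point): nominal middle of the two sockets at the foot of the guides, where the card's lower edge is when home, 16 mm above the table: off as the frame is. The lower edge meets the sockets' spring contacts 7 mm before home; from there 32 N (16 N at each end) would be needed to press it in by hand
- contacts_l (a joint): how far the spring contacts in the +y socket have been pushed in by the card's lower edge, m: 0 untouched, 0.007 with that end of the card fully home
- contacts_r (a joint): the same for the -y socket
- card: loose green circuit card, 160 mm wide (its y), 100 mm high (z), 3 mm thick (x), 0.2 to 0.3 kg, standing upright in the packing block. Origin: middle of its lower edge. At its top centre a grey pull grip, at each upper corner a black ejector lever. Nothing on its faces is in the way of fingers above 80 mm
- card_grip (a point): centre of the card's pull grip, 102 mm above the lower edge; the grip is 10 mm thick (x), 34 mm wide (y), and reaches from 88 to 116 mm above the lower edge
- pivot_l (a point): pivot of the +y ejector lever, on the card: 76 mm from the middle, 94 mm above the lower edge. The lever: a handle ending 45 mm from the pivot in a thumb pad 16 mm square, and a toe 14 mm long on the other side of the pivot
- pivot_r (a point): pivot of the -y ejector lever (mirror image)
- lever_l (a joint): angle of the +y lever, rad. 0: closed, handle lying flat on the card's top edge, pointing to the middle. Grows as the handle swings up and outward; 1.15 is the stop. Stays where left (about 3 N to move). With the card resting on the sockets its toe catches under the lip at about 0.65; from there to 0 it draws its end of the card down 7 mm, at about 4 to 10 N on the pad; the pad then stops dead
- lever_r (a joint): the same for the -y lever (mirror image)
- pad_l (a point): middle of the outer (pressed) surface of the +y lever's thumb pad: closed, 37 mm from the pivot towards the middle and 16 mm above it; turns with the lever
- pad_r (a point): the same for the -y lever (mirror image)
- handle_l: the +y lever's handle with its thumb pad; origin at the pivot, turns with the lever
- handle_r: the -y lever's handle with its thumb pad; origin at the pivot, turns with the lever
- packing: brown packing block fixed on the dresser, 70 (x) by 130 (y) by 45 mm high; a slot along its y, 4 mm wide and 30 mm deep, holds the card upright, lower edge 15 mm above the table. Origin: centre of its underside
- clock: bystander: round blue alarm clock, 100 mm across, 112 mm high; origin under its middle
- tumbler: bystander: clear drinking glass, 72 mm across, 120 mm high; origin under its middle
- books: bystander: two books lying in a stack, about 115 by 180 mm, 52 mm high; origin under the middle
Things that resemble listed ones, but are neither listed nor needed, are in the scene too. Of the things that look like the card, the smallest one is meant.

How it is judged:
By the outcome, as a careful person would: the job done as asked, in the order asked, and still so for the second after the job is handed in, with the robot touching nothing.
It also fails if it takes over 72 s, if anything falls off the work surface, if the arm or the gripper's body presses on something with over 40 N, if the wrist force passes 120 N, or if a joint passes its speed limit or range.

## Robot

A 6-joint arm with a two-finger parallel gripper is mounted at the origin on the work surface. World frame = base frame: x ahead of the robot, y to its left, z up, the work surface at z = 0. Lengths are in mm, angles in rad, forces in N, time in s.
With the tool pointing down it reaches from about 325 to 875 mm from the base axis. Payload 4.4 kg.
Tool frame: the origin (TCP) lies at the very end of the fingers, on their centre line; the grasp point (between the pads) lies 19 mm behind it; x points along the fingers, y is the direction in which the jaws open and shut, and the axes are right-handed (so a half turn about x gives the same grasp; the last joint's range is limited). The gripper opens to 85 mm and grips with 20 to 120 N. Pads are 22 mm wide; open, the fingers measure 114 mm over their backs; the gripper's body (76 mm by 85 mm) begins 54 mm behind the grasp point. The pads swing forward as they close: fully open they stand 13 mm farther back than shut.
Start: joints at [1.06, 0.207, 1.542, -0, 1.393, -0.15], TCP at [202.46, 538.18, 231.282] pointing down, gripper open.
Joint ranges: [-2.73, 2.73], [-0.86, 2.22], [0.23, 2.46], [-1.11, 4.25], [0.08, 2.63], [-2.82, 2.82]. Speed limits (rad/s): [2.79, 2.79, 3.14, 3.14, 3.14, 3.14].

## Interface

Orientations are given as a unit quaternion [x, y, z, w].
In Python, from station import * gives the robot as it stands. The module is installed in compiled form; this text tells all that it offers.
- The arm moves only by the tool jog_arm, never from a script. Its argument "series" is a list that holds one entry, the list of rows, each a list of 7 numbers: the shift along the world's x, y, z in mm, then the turn, a rotation vector about the world's x, y, z in rad, then the opening, from -1 (shut) to 1 (fully open). A call has 1 to 10 rows; each row is the pose to reach, as a shift and turn from the pose commanded when the call began; what a row does not reach only later rows make up. A row lasts 1/12 s, in which the tool goes at most 41.7 mm and 7.16 degrees, less where a joint would pass 70% of its speed; a pose out of reach is approached as far as the arm can. A call with a gripper value outside its range is refused whole. The fingers move at their own pace and stop on an object; "force" is the grip in N (left out, the last holds). Time passes only in rows, so rows that repeat a pose let the fingers close. It gives the time, the measured TCP pose, the force and the opening at its end, in the units of the state.
- state(): the state, without advancing time (a new reading comes with each control period).
- capture(name): name is "side" or "top"; returns the picture (480x640x3 uint8, red, green, blue); there is no depth.
- get_calibration(name): a dict with "intrinsics" (3x3 intrinsics, pixels), "extrinsics" (4x4, takes a point from camera to world coordinates). Camera axes: x right, y up, looking along -z (the intrinsics and any distortion apply to the point x, -y, -z); pixel columns grow to the right and rows downward; lengths in mm; the calibration is good to about 2 mm. A picture is of the moment at which its call begins. get_calibration takes no time and is no camera call.
- finish_job(): hands the job in, once; it reports no verdict.
The state is a dict: "time_s": time; "joint_pos": joint angles; "joint_vel": joint speeds; "effort": joint torques, N m; "ee_pos": TCP position; "tool_rot": TCP orientation; "wrist_force": force on the tool from outside, world axes, zero at the start; "moment": the same for the moment, N m; "opening": finger opening in mm.
Only numpy, scipy, OpenCV 4.12 (cv2) and the standard library are available. Lean on these libraries where they do the work, as an engineer would, in place of code of your own. Each camera call takes 0.05 s, during which the arm holds its last target. There are 200 camera calls.

## Working session

There is one attempt and no reset: what is moved stays moved. The work goes in short steps, Python scripts to look and compute and a tool call to move; the robot and the scene stay as the last step left them, time stands still between calls to the robot, and variables do not carry over. Pictures are saved under pics/ and viewed, about 8 in all and at most 12, crops included, and the job is handed in when it is done.

Besides the shell and the picture viewer there is one more tool, called after "Emit:" as a command line: name --argument value ..., lists and objects as JSON in quotes. jog_arm: Moves the arm, as the interface text tells. Its arguments: {"type":"object","properties":{"series":{"type":"array","items":{"type":"array","items":{"type":"array","items":{"type":"number"}}}},"force":{"type":"number"}},"required":["series"]}

```bash
mkdir -p pics; python3 - <<'E'
from station import *
import cv2,numpy as np
for n in("top","side"):
    im=capture(n); cv2.imwrite(f"pics/{n}0.png",im[:,:,::-1])
    c=get_calibration(n); print(n,c)
print(state())
E
```

```text
top {'intrinsics': array([[613.30298159,   0.        , 321.25131623],
       [  0.        , 613.30298159, 237.32440682],
       [  0.        ,   0.        ,   1.        ]]), 'extrinsics': array([[ 2.24000372e-02,  9.96491407e-01, -8.06418893e-02,
         4.69662821e+02],
       [-9.99615660e-01,  2.36418597e-02,  1.44773649e-02,
         1.10772033e+00],
       [ 1.63330940e-02,  8.02866019e-02,  9.96637994e-01,
         1.51588109e+03],
       [ 0.00000000e+00,  0.00000000e+00,  0.00000000e+00,
         1.00000000e+00]])}
side {'intrinsics': array([[465.9909366 ,   0.        , 318.86161389],
       [  0.        , 465.9909366 , 235.02382198],
       [  0.        ,   0.        ,   1.        ]]), 'extrinsics': array([[ 9.79080168e-01,  1.51618253e-01, -1.35697939e-01,
         4.07795464e+02],
       [-2.03437867e-01,  7.16704764e-01, -6.67043714e-01,
        -7.58409807e+02],
       [-3.88064391e-03,  6.80695370e-01,  7.32556314e-01,
         9.51974277e+02],
       [ 0.00000000e+00,  0.00000000e+00,  0.00000000e+00,
         1.00000000e+00]])}
{'time_s': 0.1, 'joint_pos': array([ 1.06052254e+00,  2.07355226e-01,  1.54282559e+00,  1.41611713e-05,
        1.39354664e+00, -1.50476268e-01]), 'joint_vel': array([-0.0001486 , -0.00135248, -0.0025419 , -0.00109845,  0.00154867,
        0.00162126]), 'effort': array([-6.39316131e-04, -3.84094763e+01, -2.92549771e+01, -1.42710619e-04,
        4.84958189e-03, -7.70084316e-07]), 'ee_pos': array([202.09539818, 537.56416509, 230.22342537]), 'tool_rot': array([ 0.12581105,  0.69594431, -0.12723575,  0.6954453 ]), 'wrist_force': array([ 0.92911443,  0.71414685, -0.39569067]), 'moment': array([-0.01729733, -0.03320547, -0.00894981]), 'opening': 85.60358123696676}
```

View pics/top0.png

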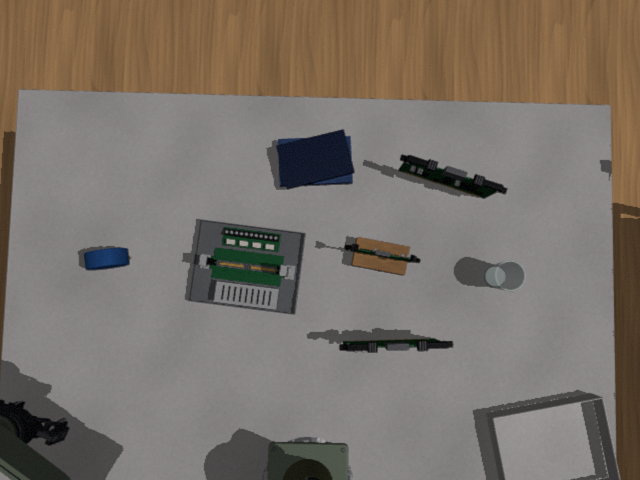

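View pics/side0.png

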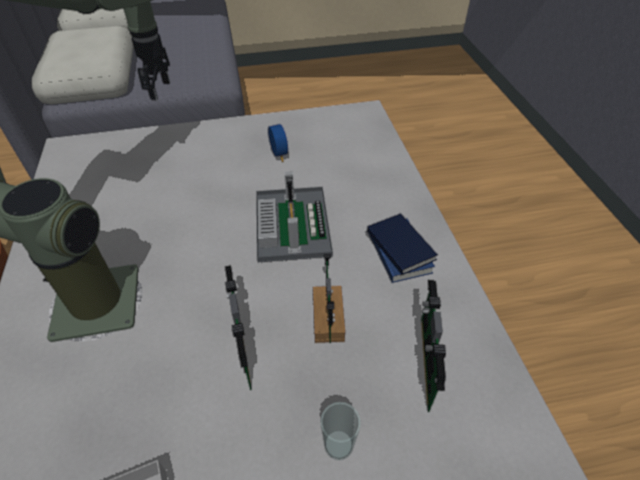

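Three card-like things appear in the top view: (382,253) in the brown packing block, (396,345) standing free and (455,175) standing free. The one at (382,253) is smallest and stands in the packing block, so I choose it and check it in a close crop.

```bash
cat > h.py <<'E'
import cv2,numpy as np
from station import *
C={n:get_calibration(n) for n in("top","side")}
def ray(n,u,v):
    K=C[n]["intrinsics"];E=C[n]["extrinsics"]
    d=np.array([(u-K[0,2])/K[0,0],-(v-K[1,2])/K[1,1],-1.]);return E[:3,3],E[:3,:3]@d
def onz(n,u,v,z):
    o,d=ray(n,u,v);return (o+d*(z-o[2])/d[2])
def tri(a,b):
    o1,d1=ray("top",*a);o2,d2=ray("side",*b)
    s=np.linalg.lstsq(np.c_[d1,-d2],o2-o1,rcond=None)[0]
    p,q=o1+d1*s[0],o2+d2*s[1];return (p+q)/2,np.linalg.norm(p-q)
def proj(n,p):
    E=C[n]["extrinsics"];K=C[n]["intrinsics"];q=E[:3,:3].T@(np.array(p)-E[:3,3])
    return np.array([K[0,0]*q[0]/-q[2]+K[0,2],K[1,1]*-q[1]/-q[2]+K[1,2]])
def crop(im,x,y,w,h,s):
    return cv2.resize(im[y:y+h,x:x+w,::-1],None,fx=s,fy=s,interpolation=cv2.INTER_CUBIC)
E
python3 - <<'E'
from h import *
t=capture("top");s=capture("side")
a=crop(t,180,215,133,100,6);b=crop(t,310,215,133,100,6)
a2=crop(s,250,165,100,105,4);b2=crop(s,295,245,100,105,4)
gap=lambda A:cv2.copyMakeBorder(A,0,0,0,0,0)
cv2.imwrite("pics/t1.png",np.vstack([cv2.resize(a,(400,300)),cv2.resize(b,(400,300))]) if 0 else np.hstack([crop(t,185,215,125,105,3.2),crop(t,310,215,125,105,3.2)]))
cv2.imwrite("pics/c1.png",np.vstack([np.hstack([crop(t,185,215,125,90,3.2),crop(t,310,215,125,90,3.2)]),np.hstack([crop(s,240,165,125,96,3.2),crop(s,270,245,125,96,3.2)])]))
E
```

```text
(no output)
```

View pics/c1.png

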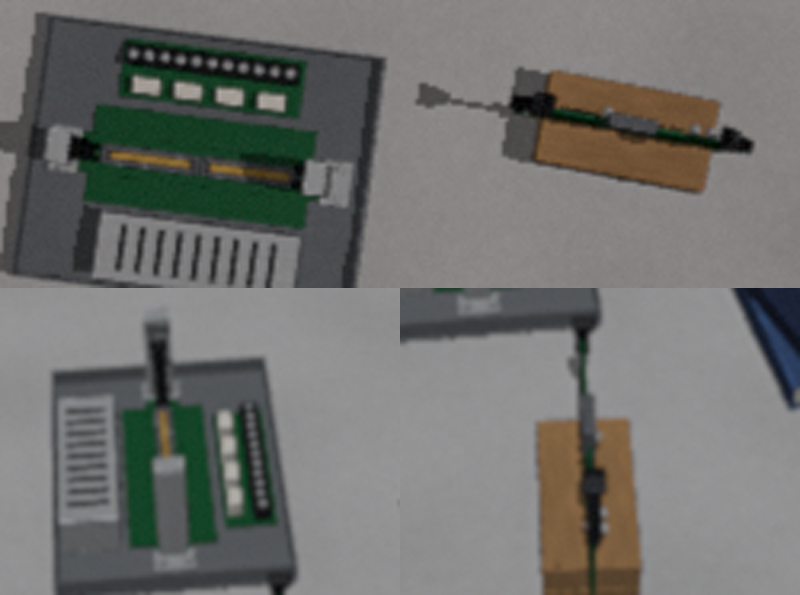

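The crop confirms that the card in the brown block at top (382,253) has a grey grip and dark levers at both ends. The controller's socket bars are at about (233,265), with light rail lips at (204,261) and (287,270). Next I measure.

```bash
python3 - <<'E'
from h import *
t=capture("top");s=capture("side")
hsv=cv2.cvtColor(t,cv2.COLOR_RGB2HSV)
def big(m):
    c,_=cv2.findContours(m,0,2);return max(c,key=cv2.contourArea)
# packing
m=cv2.inRange(hsv,(5,80,60),(20,255,255));m[:200]=0;m[300:]=0;m[:,:340]=0;m[:,420:]=0
m=cv2.morphologyEx(m,cv2.MORPH_CLOSE,np.ones((9,9)))
r=cv2.minAreaRect(big(m));P=np.array([onz("top",*p,45)[:2] for p in cv2.boxPoints(r)]);print("pack",P.mean(0),P)
# pan: dark grey low-sat
g=hsv[...,2];m=((g<112)).astype(np.uint8)*255;m[:212]=0;m[320:]=0;m[:,:180]=0;m[:,312:]=0
m=cv2.morphologyEx(m,cv2.MORPH_CLOSE,np.ones((9,9)))
m=cv2.morphologyEx(m,cv2.MORPH_OPEN,np.ones((13,13)))
r=cv2.minAreaRect(big(m));P=np.array([onz("top",*p,26)[:2] for p in cv2.boxPoints(r)]);print("pan",r,P.mean(0),P)
print("pan hand",[onz("top",*p,26)[:2].round(1) for p in((197.5,219.7),(304.4,233),(186.6,299.4),(295,313))])
print("grip",onz("top",382.5,253.7,131))
# gold
m=cv2.inRange(hsv,(10,100,70),(30,255,255));m[:250]=0;m[285:]=0;m[:,:205]=0;m[:,290:]=0
ys,xs=np.nonzero(m);print("gold",len(xs),xs.min(),xs.max(),xs.mean(),ys.mean(),np.polyfit(xs,ys,1))
print(onz("top",xs.mean(),ys.mean(),23))
# lips: bright 
for a,b in((198,220),(278,298)):
    m=((g>150)&(hsv[...,1]<40)).astype(np.uint8);m[:250]=0;m[285:]=0;m[:,:a]=0;m[:,b:]=0
    ys,xs=np.nonzero(m);print("lip",len(xs),xs.min(),xs.max(),ys.min(),ys.max(),xs.mean(),ys.mean(),onz("top",xs.mean(),ys.mean(),116))
v=np.hstack([crop(t,195,240,110,45,3.6),crop(t,320,230,110,45,3.6)])
w=np.hstack([crop(s,270,165,110,100,3.6),crop(s,290,240,110,110*100//110,3.6)])
cv2.imwrite("pics/c2.png",np.vstack([v,w])[:600])
E
```

```text
pack [ 548.29862361 -162.61165823] [[ 524.83302306  -92.16922655]
 [ 593.28702973 -103.90107956]
 [ 571.72578988 -233.30383409]
 [ 503.34865179 -221.07249273]]
pan ((243.78097534179688, 266.1975402832031), (114.02245330810547, 82.98941040039062), 7.352379322052002) [516.12853464 165.4678366 ] [[430.70597476 311.60098105]
 [630.59718504 293.92761072]
 [601.50068677  17.80974262]
 [401.710292    38.53301199]]
pan hand [array([626.1, 281.7]), array([599.8,  20.8]), array([432.5, 300.5]), array([405.7,  38.7])]
grip [ 547.81545185 -158.52143504  131.        ]
gold 117 219 274 244.3760683760684 266.0683760683761 [1.30611628e-01 2.34150020e+02]
[516.0243236  164.49575145  23.        ]Traceback (most recent call last):
  File "<stdin>", line 24, in <module>
    return umr_minimum(a, axis, None, out, keepdims, initial, where)
ValueError: zero-size array to reduction operation minimum which has no identity
```

```bash
python3 - <<'E'
from h import *
from scipy.spatial.transform import Rotation as R
st=state();r=R.from_quat(st["tool_rot"]);print(r.as_matrix().round(4))
y=r.as_matrix()[:,1];print("jaw ang",np.arctan2(y[1],y[0]), "want -0.165 mod pi; j6",st["joint_pos"])
# rotvec that takes current to ideal: tool x = -z, tool y = +-(card x)
for a in(-0.165,-0.165+np.pi,-0.102,-.102+np.pi):
    Y=np.array([np.cos(a),np.sin(a),0]);X=np.array([0,0,-1.]);G=np.c_[X,Y,np.cross(X,Y)]
    print(a,(R.from_matrix(G)*r.inv()).as_rotvec().round(4))
print(np.array([547.8,-158.5,230])-st["ee_pos"])
t=capture("top");s=capture("side")
v=np.hstack([crop(t,195,240,110,45,3.6),crop(t,320,230,110,45,3.6)])
w=np.hstack([crop(s,270,165,110,100,3.6),crop(s,290,240,110,100,3.6)])
cv2.imwrite("pics/c2.png",np.vstack([v,w])[:600])
# predicted pad pixel for lever angles
ax=np.array([.9864,-.1642]);ay=np.array([.1642,.9864]);c=np.array([547.8,-158.5])
for sg in(1,-1):
  for th in(0,.3,.6,.9,1.15):
    b=.408+th;q=sg*(76-40.3*np.cos(b));z=15+94+40.3*np.sin(b)
    p=[*(c+ay*q),z];print(sg,th,proj("top",p).round(1),proj("side",p).round(1))
E
```

```text
[[-4.000e-04  3.521e-01  9.360e-01]
 [-7.000e-04  9.360e-01 -3.521e-01]
 [-1.000e+00 -8.000e-04 -1.000e-04]]
jaw ang 1.2109928558025949 want -0.165 mod pi; j6 [ 1.06048037e+00  2.06930999e-01  1.54198423e+00 -1.40010609e-05
  1.39348915e+00 -1.50509965e-01]
-0.165 [ 3.000e-04 -8.000e-04 -1.376e+00]
2.976592653589793 [9.0000e-04 4.0000e-04 1.7656e+00]
-0.102 [ 4.000e-04 -8.000e-04 -1.313e+00]
3.0395926535897932 [9.0000e-04 4.0000e-04 1.8286e+00]
[ 345.45018689 -696.4517156    -0.86354225]
1 0 [365.3 250.6] [326.3 271.9]
1 0.3 [363.  249.8] [326.1 266.8]
1 0.6 [359.3 248.9] [326.  261.5]
1 0.9 [354.6 247.8] [325.7 256.3]
1 1.15 [350.3 247. ] [325.5 252.6]
-1 0 [399.  257.1] [328.1 300.5]
-1 0.3 [402.5 257.4] [328.3 300.2]
-1 0.6 [407. 258.] [328.6 301.6]
-1 0.9 [412.1 258.8] [328.9 304.7]
-1 1.15 [416.6 259.6] [329.2 308.4]
```

View pics/c2.png

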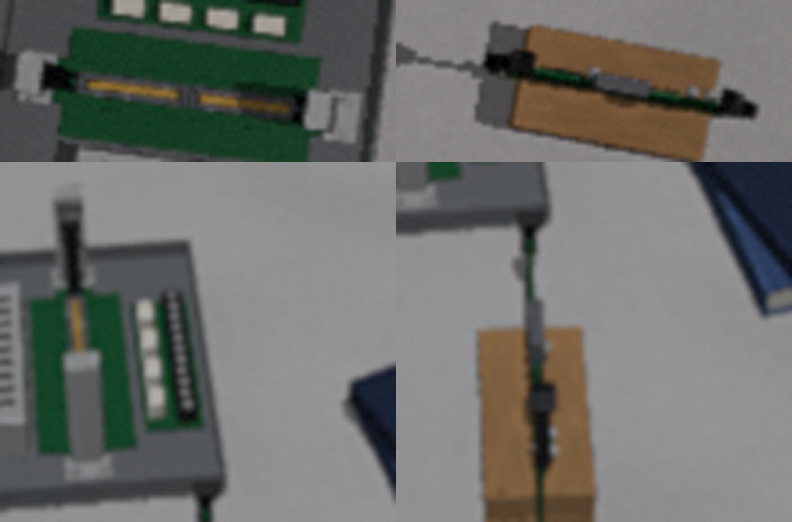

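Crop view: the pads are at top (355,247) and (413,258), so the levers look roughly open (about 0.9). I will check that more closely once the card is lifted. Now moving above it.

Emit:
jog_arm --series '[[[345,-696,0,0,0,-1.376,1],[345,-696,0,0,0,-1.376,1],[345,-696,0,0,0,-1.376,1],[345,-696,0,0,0,-1.376,1],[345,-696,0,0,0,-1.376,1],[345,-696,0,0,0,-1.376,1],[345,-696,0,0,0,-1.376,1],[345,-696,0,0,0,-1.376,1],[345,-696,0,0,0,-1.376,1],[345,-696,0,0,0,-1.376,1]]]' --force 40

```text
time_s: 1.23
ee_pos: [388.0, 163.0, 231.7]
tool_rot: [0.512, 0.488, -0.511, 0.489]
wrist_force: [1.2, -0.2, -0.2]
opening: 85.7
```

Emit:
jog_arm --series '[[[160,-321,-20,0,0,-0.119,1],[160,-321,-20,0,0,-0.119,1],[160,-321,-20,0,0,-0.119,1],[160,-321,-20,0,0,-0.119,1],[160,-321,-20,0,0,-0.119,1],[160,-321,-20,0,0,-0.119,1],[160,-321,-20,0,0,-0.119,1],[160,-321,-20,0,0,-0.119,1],[160,-321,-20,0,0,-0.119,1],[160,-321,-20,0,0,-0.119,1]]]'

```text
time_s: 2.07
ee_pos: [549.2, -161.4, 210.9]
tool_rot: [-0.539, -0.457, 0.539, -0.459]
wrist_force: [0.1, -1.2, 1.1]
opening: 85.0
```

```bash
python3 - <<'E'
from h import *
from scipy.spatial.transform import Rotation as R
st=state();print(st["ee_pos"],R.from_quat(st["tool_rot"]).as_matrix().round(3))
t=capture("top");s=capture("side")
v=crop(t,310,215,130,90,4);w=crop(s,270,200,130,140,4)
cv2.imwrite("pics/c3.png",w)
E
```

```text
[ 549.17967189 -161.41836746  210.91483345] [[ 0.001  0.987 -0.162]
 [-0.002 -0.162 -0.987]
 [-1.     0.002  0.002]]
```

View pics/c3.png

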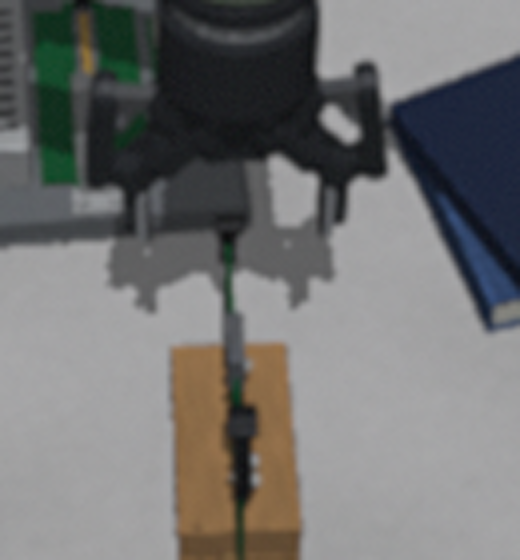

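Emit:
jog_arm --series '[[[-1,3,-20,0,0,0,1],[-1,3,-45,0,0,0,1],[-1,3,-70,0,0,0,1],[-1,3,-90,0,0,0,1],[-1,3,-103,0,0,0,1],[-1,3,-112,0,0,0,1],[-1,3,-112,0,0,0,1]]]' --force 40

```text
time_s: 2.75
ee_pos: [544.5, -150.9, 97.2]
tool_rot: [-0.537, -0.461, 0.538, -0.458]
wrist_force: [-0.5, 0.6, -0.6]
opening: 85.6
```

Emit:
jog_arm --series '[[[0,0,0,0,0,0,0.3],[0,0,0,0,0,0,-0.2],[0,0,0,0,0,0,-0.5],[0,0,0,0,0,0,-0.8],[0,0,0,0,0,0,-1],[0,0,0,0,0,0,-1],[0,0,0,0,0,0,-1]]]' --force 40

```text
time_s: 3.33
ee_pos: [548.7, -153.8, 100.2]
tool_rot: [0.539, 0.457, -0.537, 0.46]
wrist_force: [3.2, -0.7, -0.8]
opening: 9.5
```

Emit:
jog_arm --series '[[[0,0,4,0,0,0,-1],[0,0,10,0,0,0,-1],[0,0,20,0,0,0,-1],[0,0,40,0,0,0,-1],[0,0,70,0,0,0,-1],[0,0,100,0,0,0,-1],[0,0,130,0,0,0,-1],[0,0,150,0,0,0,-1],[0,0,150,0,0,0,-1],[0,0,150,0,0,0,-1]]]'

```text
time_s: 4.17
ee_pos: [546.6, -153.3, 249.8]
tool_rot: [0.538, 0.459, -0.538, 0.459]
wrist_force: [-0.0, 0.0, -3.2]
opening: 9.5
```

```bash
python3 - <<'E'
from h import *
for i in range(3):
    s=capture("side");st=state();print(st["ee_pos"].round(1),st["wrist_force"].round(1),st["moment"].round(2),st["opening"],st["joint_pos"].round(3))
t=capture("top")
p=st["ee_pos"];print(proj("side",p),proj("top",p))
E
```

```text
[ 545.5 -152.8  247.7] [-0.8  0.5 -3.1] [0.01 0.03 0.02] 9.131934129049975 [-0.426  0.178  1.541 -0.     1.425 -0.268]
[ 544.9 -152.5  246.6] [-0.9  0.2 -1.6] [ 0.03 -0.04  0.03] 9.303276980121229 [-0.426  0.179  1.542 -0.     1.426 -0.268]
[ 544.7 -152.4  246.2] [-0.6 -0.4 -2.9] [-0.03  0.04 -0.01] 9.085980412960494 [-0.426  0.179  1.543 -0.     1.426 -0.268]
[325.57423477 247.59150423] [385.97233806 252.13294753]
```

Emit:
jog_arm --series '[[[0,0,0,0,0,-1.24,-1],[0,0,0,0,0,-1.24,-1],[0,0,0,0,0,-1.24,-1],[0,0,0,0,0,-1.24,-1],[0,0,0,0,0,-1.24,-1],[0,0,0,0,0,-1.24,-1],[0,0,0,0,0,-1.24,-1],[0,0,0,0,0,-1.24,-1],[0,0,0,0,0,-1.24,-1],[0,0,0,0,0,-1.24,-1]]]'

```text
time_s: 5.2
ee_pos: [545.4, -152.7, 246.9]
tool_rot: [-0.703, -0.06, 0.706, -0.058]
wrist_force: [-1.0, 0.3, -1.1]
opening: 9.6
```

```bash
python3 - <<'E'
from h import *
s=capture("side");st=state();print(st["ee_pos"].round(1),st["tool_rot"].round(3),st["opening"])
p=st["ee_pos"];u,v=proj("side",p).astype(int);print(u,v)
cv2.imwrite("pics/c4.png",crop(s,u-65,v-60,130,110,5))
E
```

```text
[ 545.5 -152.7  247. ] [-0.703 -0.058  0.706 -0.057] 9.65327041245117
325 247
```

View pics/c4.png

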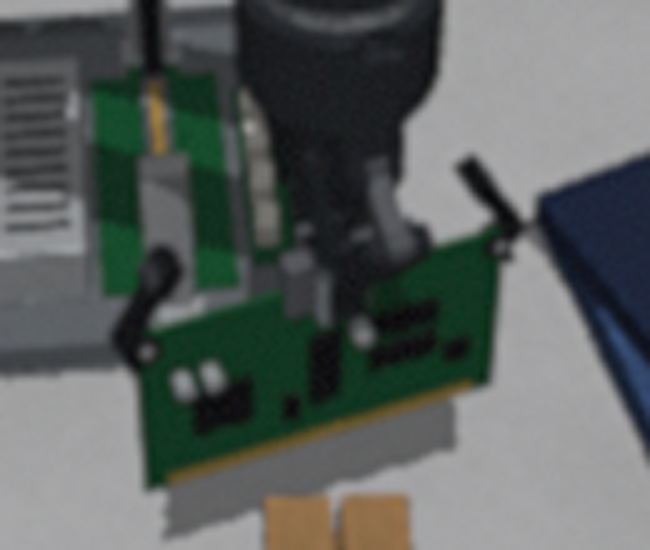

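The crop shows the card face-on: pivots at about (148,350) and (505,245) in the crop, pads at about (162,268) and (470,165), and lower corners at (148,488) and (490,383). I will turn these into lever angles.

```bash
python3 - <<'E'
from h import *
from scipy.spatial.transform import Rotation as R
st=state();M=R.from_quat(st["tool_rot"]).as_matrix();p=st["ee_pos"];n=M[:,1];ay=np.array([-n[1],n[0],0]);print("n",n)
def f(u,v):
    o,d=ray("side",260+u/5,187+v/5);q=o+d*((p-o)@n)/(d@n)-p
    return np.array([q@ay,q[2]]).round(1)
for nm,a in dict(LBr=(148,488),LBl=(490,383),pvr=(146,350),padr=(162,268),pvl=(503,245),padl=(470,165),topr=(150,335),gripbot=(320,322)).items(): print(nm,f(*a))
E
```

```text
n [ 0.16286283 -0.98664601 -0.00231242]
LBr [-81.7 -85.1]
LBl [ 76.3 -85.4]
pvr [-77.9   3.5]
padr [-69.2  48.1]
pvl [76.4  3.8]
padl [58.6 57. ]
topr [-75.8  11.7]
gripbot [ -4.2 -10.7]
```

```bash
python3 - <<'E'
from h import *
t=capture("top")
print([onz("top",*p,116).round(1) for p in((205,260.8),(287.2,271.7))])
g=cv2.cvtColor(t,cv2.COLOR_RGB2HSV)
for nm,x0,x1,y0,y1 in(("L",194,216,248,276),("R",276,300,258,286)):
    p=g[y0:y1,x0:x1];print(nm);print(p[...,2])
E
```

```text
[array([523.1, 244.1, 116. ]), array([502.6,  56.6, 116. ])]
L
[[ 83  85  74  70  85  85  88  86  85  85  79  52  49  50  50  48  48  49
   48  49  45  41]
 [ 85  80  66  68  82  85  87  84  84  82  75  48  49  49  50  53  48  49
   49  51  49  43]
 [ 87  82  65  68  85  84  85  87  85  77  55  48  47  48  47  50  49  47
   48  48  47  35]
 [ 85  81  64  77  85  86  84  85  82  71  52  47  52  49  50  49  51  51
   50  47  47  41]
 [ 84  78  59  75  85  88  83  83  72  53  48  46  49  50  49  50  48  51
   49  48  44  37]
 [ 83  70  59  79  86  87  85  82  69  55  51  52  50  49  50  50  48  49
   49  48  44  40]
 [ 67  48  51  76  79  81  90 111 117  92  80  71  64  61  56  55  54  49
   48  47  40  39]
 [ 70  40  37  49  52  71 111 150 148 133 124 113 100  81  81  73  70  46
   44  45  42  41]
 [ 67  38  40  45  48  77 122 144 145 141 143 141 127  80  76  79  68  44
   42  40  40  39]
 [ 60  35  42  46  50  77 128 142 141 143 144 144 132  58  43  55  59  38
   37  40  40  41]
 [ 55  37  46  48  50  94 145 142 140 140 145 141 118  43   9  18  20  14
   26  40  40  40]
 [ 52  33  41 
[... 3698 characters left out ...]
72  69  70  70  83  91  89  90  98 102  98  88 102 113 121 131 116
   91  79  53  52  69 106]
 [ 70  71  68  68  71  81  90  89  87  87  90  88  87  87  92  91  91  92
   91  77  57  64  89 115]
 [ 71  69  71  69  72  76  90  89  90  87  91  90  88  90  90  89  89  89
   85  72  50  61  91 112]
 [ 71  72  69  72  77  89  91  88  87  89  90  88  91  88  89  89  91  89
   81  56  50  64  86 109]
 [ 68  69  70  72  79  89  91  90  88  88  89  89  90  89  91  88  91  90
   81  51  48  64  97 123]
 [ 72  73  70  71  76  90  88  90  88  85  88  86  89  87  87  87  89  89
   80  53  51  63  99 132]
 [ 72  69  70  68  74  88  90  88  87  91  86  88  89  86  86  88  89  90
   79  52  49  63  96 133]]
```

Emit:
jog_arm --series '[[[-29,317,0,0,0,1.305,-1],[-29,317,0,0,0,1.305,-1],[-29,317,0,0,0,1.305,-1],[-29,317,0,0,0,1.305,-1],[-29,317,0,0,0,1.305,-1],[-29,317,0,0,0,1.305,-1],[-29,317,0,0,0,1.305,-1],[-29,317,0,0,0,1.305,-1],[-29,317,0,0,0,1.305,-1],[-29,317,0,0,0,1.305,-1]]]'

```text
time_s: 6.13
ee_pos: [516.3, 165.9, 248.0]
tool_rot: [-0.532, -0.466, 0.533, -0.465]
wrist_force: [0.0, 0.2, -2.2]
opening: 9.0
```

Emit:
jog_arm --series '[[[0,-5,-10,0,0,0,-1],[0,-5,-20,0,0,0,-1],[0,-5,-30,0,0,0,-1],[0,-5,-38,0,0,0,-1],[0,-5,-38,0,0,0,-1],[0,-5,-38,0,0,0,-1]]]'

```text
time_s: 6.63
ee_pos: [516.8, 158.4, 209.9]
tool_rot: [-0.535, -0.462, 0.537, -0.461]
wrist_force: [0.4, 0.2, -1.7]
opening: 9.5
```

```bash
python3 - <<'E'
from h import *
from scipy.spatial.transform import Rotation as R
t=capture("top");s=capture("side");st=state();print(st["ee_pos"].round(2),R.from_quat(st["tool_rot"]).as_matrix().round(3).tolist(),st["wrist_force"].round(1))
v=crop(t,190,235,120,60,5);w=crop(s,255,130,120,130,4.2)[:,:,:]
w=cv2.copyMakeBorder(cv2.resize(w,(276,300)),0,0,0,324,0)
cv2.imwrite("pics/c5.png",np.vstack([v,w]))
cv2.imwrite("pics/t5.png",t[:,:,::-1]);cv2.imwrite("pics/s5.png",s[:,:,::-1])
E
```

```text
[517.85 158.68 211.48] [[0.0, 0.989, -0.148], [0.0, -0.148, -0.989], [-1.0, 0.0, -0.0]] [-0.1  0.1 -0.9]
```

View pics/c5.png

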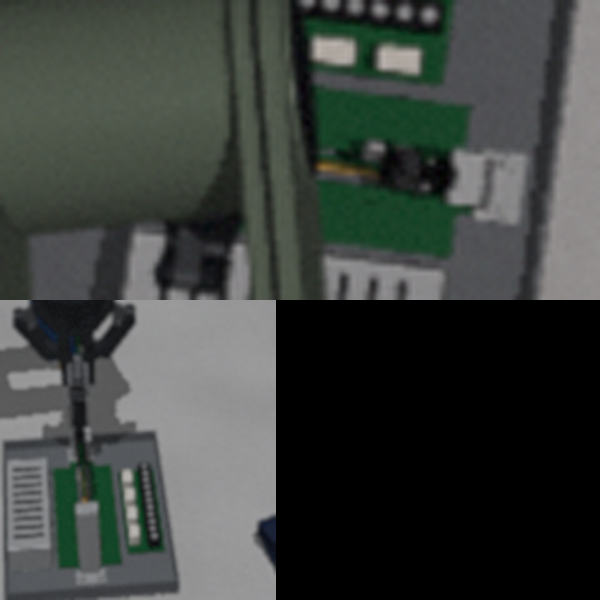

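The arm hides the left half of the top view. The right lever is at about crop (385-450,150-190) and the right rail starts at crop x≈452. I compare these with the kinematic prediction.

```bash
python3 - <<'E'
from h import *
p=np.array([517.85,158.68,211.5]);Y=np.array([.148,.989,0])
for off in(-2,-4):
  for nm,y,z in(("padr",-76,134),("pvr",-76,94),("toe",-84,88),("gripend",-17,116),("corner",-80,100)):
    q=p+Y*(y+off);q[2]=211.5-85+z
    a=proj("top",q);b=proj("side",q);print(off,nm,((a-[190,235])*5).round(0),((b-[255,130])*[2.3,300/130]+[0,300]).round(0), b.round(1))
s=cv2.imread("pics/s5.png")
u0,v0=255,130
import sys
cv2.imwrite("pics/c6.png",np.hstack([cv2.resize(s[140:240,265:325],None,fx=6,fy=6,interpolation=2)]))
E
```

```text
-2 padr [411. 164.] [ 76. 397.] [287.9 171.9]
-2 pvr [417. 167.] [ 78. 427.] [288.8 185. ]
-2 toe [437. 171.] [ 78. 437.] [289.  189.2]
-2 gripend [274. 141.] [ 76. 374.] [288.  162.2]
-2 corner [426. 168.] [ 77. 425.] [288.7 184.2]
-4 padr [416. 165.] [ 76. 398.] [287.9 172.5]
-4 pvr [422. 168.] [ 78. 428.] [288.8 185.6]
-4 toe [441. 172.] [ 78. 438.] [289.  189.7]
-4 gripend [279. 142.] [ 76. 375.] [288.  162.7]
-4 corner [431. 169.] [ 78. 426.] [288.7 184.8]
```

View pics/c6.png

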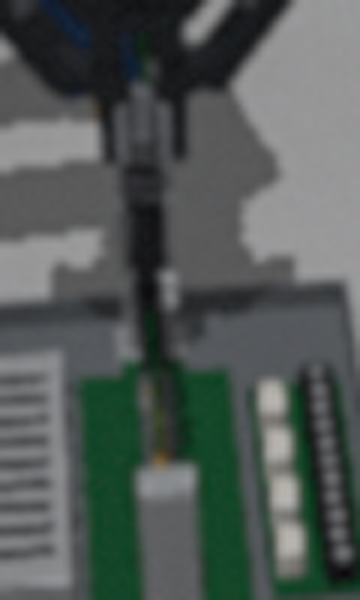

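```bash
python3 - <<'E'
from h import *
g=cv2.cvtColor(cv2.imread("pics/s5.png"),cv2.COLOR_BGR2GRAY)
for z in(116,119): print(proj("side",[506.4,66.1,z]).round(1),proj("side",[507.4,76,z]).round(1),proj("side",[505.4,56,z]).round(1))
print(g[214:226,282:302])
print("lever");print(g[166:184,282:298])
E
```

```text
[291.9 220.4] [291.7 217.7] [292.2 223.3]
[291.9 219.6] [291.6 216.8] [292.1 222.4]
[[ 51  51  51  52  51  51  57  69  61  56  53  49  42  38  39  47  50  52
   52  52]
 [ 51  52  51  50  50  47  55  69  70  67  59  49  39  39  45  47  51  52
   51  52]
 [ 52  50  54  54  48  48  54  71  82  90  76  61  55  56  59  54  53  52
   50  51]
 [ 51  51  52  50  48  56  71  88 101 111 104  97  97  99  98  80  58  50
   50  53]
 [ 51  50  50  50  52  73 101 116 122 129 126 126 128 131 129 102  65  50
   51  49]
 [ 53  53  51  49  53  84 121 135 136 137 137 138 139 141 142 109  66  50
   54  53]
 [ 53  51  50  51  54  85 124 140 142 139 138 138 137 141 139 106  65  48
   53  50]
 [ 49  53  50  50  53  83 125 143 140 136 137 136 131 130 126  96  59  49
   49  52]
 [ 51  52  52  48  50  75 113 130 128 125 125 122 115 113 113  87  59  48
   51  53]
 [ 51  52  54  50  48  66  93 107 109 109 108 105 102 101 101  82  60  51
   52  53]
 [ 52  51  51  49  48  62  85  98  99  97  96  95  95  95  94  80  61  51
   50  51]
 [ 52  51  51  51  48  59  84  96  95  94  95  96  95  96  94  84  65  54
   51  
[... 517 characters left out ...]
  49  76  90  92  91  90  89]
 [ 92  91  91  73  45  29  29  26  24  36  68  84  90  92  90  90]
 [ 91  91  84  72  48  31  20  20  18  29  60  84  90  91  92  89]
 [ 90  89  81  67  53  36  25  24  19  28  59  82  89  91  91  92]
 [ 94  89  82  68  54  34  25  22  21  28  58  82  89  92  91  91]
 [104  90  82  70  54  35  25  24  19  28  56  82  89  91  91  91]
 [106  90  81  71  52  34  22  26  20  28  56  82  88  91  90  90]
 [100  88  83  70  53  34  24  22  21  31  56  81  90  90  89  89]
 [107  92  85  71  50  30  25  23  24  28  55  79  88  92  89  89]
 [105  92  85  72  48  29  22  25  21  27  51  76  88  90  90  89]
 [ 91  90  85  72  48  28  20  21  23  25  50  74  87  90  89  89]]
```

Emit:
jog_arm --series '[[[-2,2.4,0,0,0,0.047,-1],[-2,2.4,0,0,0,0.047,-1],[-2,2.4,-6,0,0,0.047,-1],[-2,2.4,-12,0,0,0.047,-1],[-2,2.4,-18,0,0,0.047,-1],[-2,2.4,-22,0,0,0.047,-1],[-2,2.4,-22,0,0,0.047,-1],[-2,2.4,-22,0,0,0.047,-1]]]'

```text
time_s: 7.4
ee_pos: [515.1, 161.2, 188.5]
tool_rot: [-0.524, -0.474, 0.525, -0.474]
wrist_force: [-0.2, 0.2, -2.3]
opening: 9.5
```

```bash
cat > st.py <<'E'
from h import *
from scipy.spatial.transform import Rotation as R
a=[]
for i in range(3): capture("side");a.append(state())
f=lambda k:np.mean([x[k] for x in a],0)
M=R.from_quat(a[-1]["tool_rot"]).as_matrix()
print(a[-1]["time_s"],"pos",[x["ee_pos"].round(1).tolist() for x in a],"F",f("wrist_force").round(1),"M",f("moment").round(2),"yaw",np.arctan2(M[1,1],M[0,1]).round(4),"down",M[:,0].round(4),"open",f("opening").round(1))
E
python3 st.py
```

```text
7.55 pos [[515.5, 161.2, 189.1], [515.7, 161.3, 189.4], [515.8, 161.3, 189.6]] F [ 0.5  0.  -2. ] M [0.01 0.   0.01] yaw -0.1011 down [ 7.e-04  1.e-04 -1.e+00] open 9.5
```

Emit:
jog_arm --series '[[[0,0,-2,0,0,0,-1],[0,0,-4,0,0,0,-1],[0,0,-5,0,0,0,-1],[0,0,-6,0,0,0,-1],[0,0,-7,0,0,0,-1],[0,0,-8,0,0,0,-1],[0,0,-8,0,0,0,-1]]]'

```text
time_s: 8.13
ee_pos: [515.3, 161.2, 181.0]
tool_rot: [-0.524, -0.474, 0.525, -0.474]
wrist_force: [-0.1, 0.1, -1.0]
opening: 9.4
```

Emit:
jog_arm --series '[[[0,0,-1,0,0,0,-1],[0,0,-2,0,0,0,-1],[0,0,-3,0,0,0,-1],[0,0,-3,0,0,0,-1]]]'

```text
time_s: 8.47
ee_pos: [515.3, 161.2, 178.0]
tool_rot: [-0.524, -0.474, 0.525, -0.474]
wrist_force: [-0.8, -0.1, -1.6]
opening: 9.6
```

Emit:
jog_arm --series '[[[0,0,-1,0,0,0,-1],[0,0,-2,0,0,0,-1],[0,0,-2,0,0,0,-1]]]'

```text
time_s: 8.72
ee_pos: [515.4, 161.2, 176.1]
tool_rot: [-0.524, -0.474, 0.525, -0.474]
wrist_force: [-0.3, -0.1, -1.8]
opening: 9.2
```

Emit:
jog_arm --series '[[[0,0,-0.7,0,0,0,-1],[0,0,-1.4,0,0,0,-1],[0,0,-2,0,0,0,-1],[0,0,-2,0,0,0,-1]]]'

```text
time_s: 9.05
ee_pos: [515.5, 161.3, 174.1]
tool_rot: [-0.525, -0.474, 0.525, -0.474]
wrist_force: [-0.1, -0.8, -1.4]
opening: 9.2
```

Emit:
jog_arm --series '[[[0,0,-0.7,0,0,0,-1],[0,0,-1.4,0,0,0,-1],[0,0,-2,0,0,0,-1],[0,0,-2,0,0,0,-1]]]'

```text
time_s: 9.38
ee_pos: [515.5, 161.3, 172.2]
tool_rot: [0.525, 0.474, -0.525, 0.474]
wrist_force: [-0.2, 0.1, -1.7]
opening: 9.5
```

Emit:
jog_arm --series '[[[0,0,-0.7,0,0,0,-1],[0,0,-1.4,0,0,0,-1],[0,0,-2,0,0,0,-1],[0,0,-2,0,0,0,-1]]]'

```text
time_s: 9.72
ee_pos: [515.5, 161.3, 170.1]
tool_rot: [0.525, 0.474, -0.525, 0.474]
wrist_force: [0.6, 0.6, -1.3]
opening: 9.6
```

Emit:
jog_arm --series '[[[0,0,-0.7,0,0,0,-1],[0,0,-1.4,0,0,0,-1],[0,0,-2,0,0,0,-1],[0,0,-2,0,0,0,-1]]]'

```text
time_s: 10.05
ee_pos: [515.5, 161.3, 168.1]
tool_rot: [-0.525, -0.474, 0.525, -0.474]
wrist_force: [0.0, 0.9, -1.6]
opening: 9.8
```

Emit:
jog_arm --series '[[[0,0,-0.7,0,0,0,-1],[0,0,-1.4,0,0,0,-1],[0,0,-2,0,0,0,-1],[0,0,-2,0,0,0,-1]]]'

```text
time_s: 10.38
ee_pos: [515.5, 161.3, 166.2]
tool_rot: [-0.525, -0.474, 0.525, -0.474]
wrist_force: [0.9, 0.9, -1.9]
opening: 9.3
```

Emit:
jog_arm --series '[[[1,-0.1,0,0,0,0,-1],[2,-0.2,0,0,0,0,-1],[2,-0.2,0,0,0,0,-1]]]'

```text
time_s: 10.63
ee_pos: [517.0, 161.2, 166.0]
tool_rot: [-0.524, -0.474, 0.525, -0.474]
wrist_force: [-1.6, 1.3, -2.1]
opening: 9.5
```

Emit:
jog_arm --series '[[[-2,0.2,0,0,0,0,-1],[-4,0.4,0,0,0,0,-1],[-4,0.4,0,0,0,0,-1]]]'

```text
time_s: 10.88
ee_pos: [514.3, 161.4, 166.5]
tool_rot: [0.525, 0.473, -0.524, 0.475]
wrist_force: [1.5, 1.3, -4.0]
opening: 9.6
```

Emit:
jog_arm --series '[[[2,0.4,0,0,0,0,-1],[2,0.5,-3,0,0,0,-1],[2,0.5,-6,0,0,0,-1],[2,0.5,-9,0,0,0,-1],[2,0.5,-12,0,0,0,-1],[2,0.5,-15,0,0,0,-1],[2,0.5,-18,0,0,0,-1],[2,0.5,-21,0,0,0,-1],[2,0.5,-24,0,0,0,-1],[2,0.5,-24,0,0,0,-1]]]'

```text
time_s: 11.72
ee_pos: [515.2, 161.9, 141.5]
tool_rot: [-0.524, -0.474, 0.525, -0.474]
wrist_force: [0.3, -0.6, -2.5]
opening: 9.2
```

Emit:
jog_arm --series '[[[0,0,-3,0,0,0,-1],[0,0,-6,0,0,0,-1],[0,0,-9,0,0,0,-1],[0,0,-12,0,0,0,-1],[0,0,-15,0,0,0,-1],[0,0,-18,0,0,0,-1],[0,0,-20,0,0,0,-1],[0,0,-22,0,0,0,-1],[0,0,-22,0,0,0,-1]]]'

```text
time_s: 12.47
ee_pos: [515.4, 161.9, 119.8]
tool_rot: [-0.524, -0.474, 0.525, -0.474]
wrist_force: [0.6, 0.6, -1.6]
opening: 9.4
```

Emit:
jog_arm --series '[[[0,0,-1,0,0,0,-1],[0,0,-2,0,0,0,-1],[0,0,-3,0,0,0,-1],[0,0,-4,0,0,0,-1],[0,0,-4,0,0,0,-1]]]'

```text
time_s: 12.88
ee_pos: [515.4, 161.9, 116.1]
tool_rot: [-0.525, -0.474, 0.525, -0.474]
wrist_force: [0.2, 0.3, -2.7]
opening: 9.2
```

Emit:
jog_arm --series '[[[0,0,-0.5,0,0,0,-1],[0,0,-1,0,0,0,-1],[0,0,-1.5,0,0,0,-1],[0,0,-1.5,0,0,0,-1]]]'

```text
time_s: 13.22
ee_pos: [515.4, 161.9, 114.7]
tool_rot: [-0.525, -0.474, 0.525, -0.474]
wrist_force: [0.6, -0.2, -2.0]
opening: 9.1
```

Emit:
jog_arm --series '[[[0,0,-0.5,0,0,0,-1],[0,0,-1,0,0,0,-1],[0,0,-1,0,0,0,-1]]]'

```text
time_s: 13.47
ee_pos: [515.4, 162.0, 113.6]
tool_rot: [-0.525, -0.474, 0.525, -0.474]
wrist_force: [0.0, -0.2, -1.9]
opening: 9.4
```

Emit:
jog_arm --series '[[[0,0,-0.5,0,0,0,-1],[0,0,-1,0,0,0,-1],[0,0,-1,0,0,0,-1]]]'

```text
time_s: 13.72
ee_pos: [515.4, 162.0, 112.6]
tool_rot: [-0.525, -0.474, 0.525, -0.474]
wrist_force: [-0.6, -0.2, -1.9]
opening: 9.6
```

Emit:
jog_arm --series '[[[0,0,-0.5,0,0,0,-1],[0,0,-1,0,0,0,-1],[0,0,-1,0,0,0,-1]]]'

```text
time_s: 13.97
ee_pos: [515.4, 162.0, 111.7]
tool_rot: [-0.525, -0.474, 0.525, -0.474]
wrist_force: [0.0, -0.4, -1.6]
opening: 9.5
```

Emit:
jog_arm --series '[[[0,0,-0.4,0,0,0,-1],[0,0,-0.8,0,0,0,-1],[0,0,-0.8,0,0,0,-1]]]'

```text
time_s: 14.22
ee_pos: [515.4, 161.9, 110.9]
tool_rot: [-0.525, -0.474, 0.525, -0.474]
wrist_force: [0.2, -0.2, -2.4]
opening: 9.6
```

Emit:
jog_arm --series '[[[0,0,-0.4,0,0,0,-1],[0,0,-0.8,0,0,0,-1],[0,0,-0.8,0,0,0,-1]]]'

```text
time_s: 14.47
ee_pos: [515.4, 162.0, 110.1]
tool_rot: [-0.525, -0.474, 0.525, -0.474]
wrist_force: [-0.2, -0.3, -2.0]
opening: 9.2
```

Emit:
jog_arm --series '[[[0,0,-0.4,0,0,0,-1],[0,0,-0.8,0,0,0,-1],[0,0,-0.8,0,0,0,-1]]]'

```text
time_s: 14.72
ee_pos: [515.4, 162.0, 109.3]
tool_rot: [-0.525, -0.474, 0.525, -0.474]
wrist_force: [-0.5, -0.1, -1.8]
opening: 9.3
```

Emit:
jog_arm --series '[[[0,0,-0.4,0,0,0,-1],[0,0,-0.8,0,0,0,-1],[0,0,-0.8,0,0,0,-1]]]'

```text
time_s: 14.97
ee_pos: [515.5, 161.9, 108.5]
tool_rot: [-0.525, -0.474, 0.525, -0.474]
wrist_force: [-0.1, 0.1, -2.0]
opening: 9.3
```

Emit:
jog_arm --series '[[[0,0,-0.3,0,0,0,-1],[0,0,-0.6,0,0,0,-1],[0,0,-0.6,0,0,0,-1]]]'

```text
time_s: 15.22
ee_pos: [515.6, 162.0, 108.2]
tool_rot: [0.525, 0.474, -0.525, 0.474]
wrist_force: [0.1, -0.2, -0.7]
opening: 9.5
```

Emit:
jog_arm --series '[[[0,0,-0.3,0,0,0,-1],[0,0,-0.3,0,0,0,-1]]]'

```text
time_s: 15.38
ee_pos: [515.7, 162.1, 108.1]
tool_rot: [0.525, 0.474, -0.524, 0.474]
wrist_force: [-0.5, -0.3, 1.2]
opening: 9.3
```

```bash
python3 st.py
```

```text
15.5333 pos [[515.7, 162.1, 108.1], [515.7, 162.1, 108.2], [515.7, 162.1, 108.1]] F [-1.4  0.6  2.6] M [ 0.    0.31 -0.03] yaw -0.101 down [ 5.e-04  2.e-04 -1.e+00] open 9.3
```

Emit:
jog_arm --series '[[[0,0,0.3,0,0,0,-0.9],[0,0,0.3,0,0,0,-0.75],[0,0,0.3,0,0,0,-0.5],[0,0,0.3,0,0,0,-0.2],[0,0,0.3,0,0,0,-0.1],[0,0,10,0,0,0,-0.1],[0,0,40,0,0,0,-0.1],[0,0,75,0,0,0,-0.1],[0,0,75,0,0,0,-0.1]]]'

```text
time_s: 16.28
ee_pos: [520.7, 162.7, 190.9]
tool_rot: [0.529, 0.471, -0.52, 0.477]
wrist_force: [2.0, 0.1, 1.1]
opening: 38.4
```

```bash
python3 st.py; python3 - <<'E'
from h import *
s=capture("side");t=capture("top")
cv2.imwrite("pics/c7.png",np.hstack([crop(s,255,130,90,130,4),crop(t,190,225,110,130,4)]))
E
```

```text
16.4333 pos [[519.3, 162.5, 188.3], [517.4, 162.3, 185.7], [515.9, 162.0, 183.7]] F [-0.2  0.  -0.1] M [ 0.    0.   -0.02] yaw -0.101 down [ 1.8e-03  3.0e-04 -1.0e+00] open 38.4
```

View pics/c7.png

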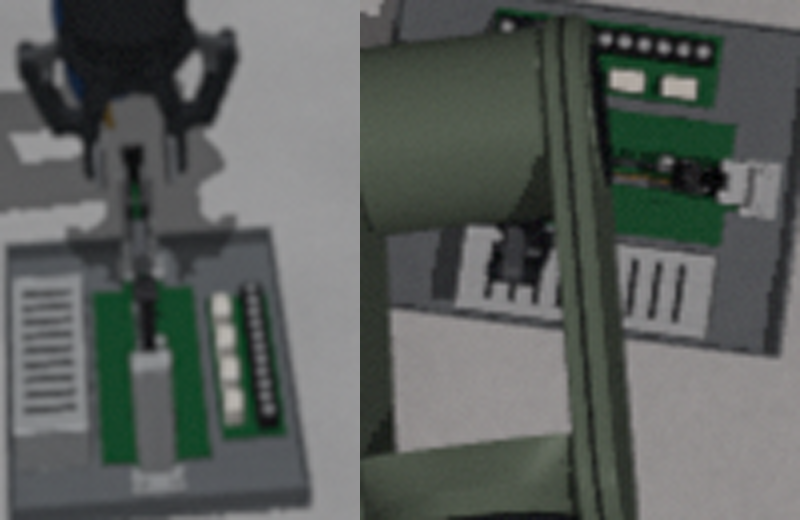

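Crop view: the card stands in both guides with both levers up, handles at side crop (140,165) and (148,300). Next I shut the fingers and go outside the +y lever.

Emit:
jog_arm --series '[[[0,0,0,0,0,0,-1],[9,40,0,0,0,0,-1],[9,75,0,0,0,0,-1],[9,88,0,0,0,0,-1],[9,88,0,0,0,0,-1],[9,88,-10,0,0,0,-1],[9,88,-22,0,0,0,-1],[9,88,-30,0,0,0,-1],[9,88,-30,0,0,0,-1],[9,88,-30,0,0,0,-1]]]'

```text
time_s: 17.37
ee_pos: [523.5, 248.6, 151.0]
tool_rot: [-0.524, -0.474, 0.526, -0.473]
wrist_force: [0.5, 0.5, 0.7]
opening: 0.3
```

```bash
python3 st.py; python3 - <<'E'
import numpy as np
C=np.array([515.2,157.3]);Y=np.array([.1011,.9949])
for sg in(1,-1):
  for th in(1.15,1,.85,.65,.5,.4,.3,.2,.1,0):
    d=7*max(0,.65-th)/.65;b=.408+th;s=76-40.3*np.cos(b)+11;z=117-d+40.3*np.sin(b)
    print(sg,th,"TCP",(C+sg*Y*s).round(1),round(z,1))
E
```

```text
17.5167 pos [[524.3, 249.0, 152.0], [524.7, 249.4, 152.7], [525.0, 249.6, 153.1]] F [0.2 0.6 0. ] M [-0.   -0.01  0.01] yaw -0.1018 down [ 9.e-04  2.e-04 -1.e+00] open -0.2
1 1.15 TCP [523.9 243.3] 157.3
1 1 TCP [523.3 237.4] 156.8
1 0.85 TCP [522.7 231.5] 155.3
1 0.65 TCP [522.  224.2] 152.1
1 0.5 TCP [521.5 219.2] 147.2
1 0.4 TCP [521.2 216.2] 143.4
1 0.3 TCP [520.9 213.4] 139.4
1 0.2 TCP [520.7 210.9] 135.2
1 0.1 TCP [520.4 208.8] 130.7
1 0 TCP [520.3 207.1] 126.0
-1 1.15 TCP [506.5  71.3] 157.3
-1 1 TCP [507.1  77.2] 156.8
-1 0.85 TCP [507.7  83.1] 155.3
-1 0.65 TCP [508.4  90.4] 152.1
-1 0.5 TCP [508.9  95.4] 147.2
-1 0.4 TCP [509.2  98.4] 143.4
-1 0.3 TCP [509.5 101.2] 139.4
-1 0.2 TCP [509.7 103.7] 135.2
-1 0.1 TCP [510.  105.8] 130.7
-1 0 TCP [510.1 107.5] 126.0
```

Emit:
jog_arm --series '[[[-0.5,-4,0,0,0,0,-1],[-0.8,-7,0,0,0,0,-1],[-1.1,-10,1,0,0,0,-1],[-1.5,-13,1,0,0,0,-1],[-1.8,-16,1,0,0,0,-1],[-2.1,-19,0,0,0,0,-1],[-2.4,-22,0,0,0,0,-1],[-2.6,-24,0,0,0,0,-1],[-2.6,-24,0,0,0,0,-1]]]'

```text
time_s: 18.27
ee_pos: [521.9, 225.7, 152.6]
tool_rot: [0.525, 0.474, -0.525, 0.474]
wrist_force: [0.8, 1.9, 0.7]
opening: -0.3
```

```bash
python3 st.py; python3 - <<'E'
from h import *
s=capture("side")
cv2.imwrite("pics/c8.png",crop(s,245,90,110,130,4.5))
E
```

```text
18.4167 pos [[521.9, 225.7, 152.6], [521.9, 225.7, 152.5], [521.9, 225.8, 152.5]] F [0.2 1.6 0.2] M [ 0.24 -0.11  0.02] yaw -0.101 down [-2.e-04 -4.e-04 -1.e+00] open 0.1
```

View pics/c8.png

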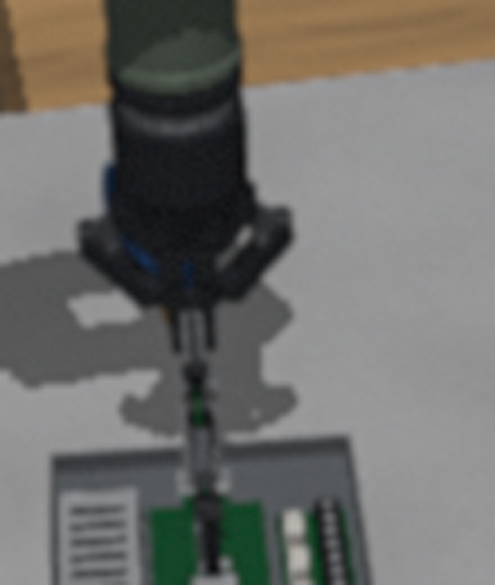

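The view shows the fingers behind the +y lever at crop (195,345), and a force of about 2 N confirms contact. I continue along the arc to about 0.42.

Emit:
jog_arm --series '[[[0,-1.5,-0.4,0,0,0,-1],[-0.2,-3.3,-2,0,0,0,-1],[-0.3,-5,-3.5,0,0,0,-1],[-0.4,-6.5,-5.3,0,0,0,-1],[-0.4,-6.5,-5.3,0,0,0,-1]]]'

```text
time_s: 18.88
ee_pos: [521.8, 219.4, 147.9]
tool_rot: [0.525, 0.474, -0.524, 0.474]
wrist_force: [-0.7, 2.2, 3.0]
opening: 0.1
```

Emit:
jog_arm --series '[[[-0.1,-0.8,-1,0,0,0,-1],[-0.2,-1.5,-2,0,0,0,-1],[-0.2,-2.3,-3,0,0,0,-1],[-0.3,-3,-3.8,0,0,0,-1],[-0.3,-3,-3.8,0,0,0,-1]]]'

```text
time_s: 19.3
ee_pos: [522.0, 217.4, 145.8]
tool_rot: [0.526, 0.474, -0.523, 0.474]
wrist_force: [-2.2, 4.5, 9.9]
opening: 0.1
```

```bash
python3 st.py
```

```text
19.45 pos [[522.0, 217.4, 145.8], [522.0, 217.4, 145.8], [522.0, 217.4, 145.8]] F [-2.7  4.  10.8] M [ 0.63  0.45 -0.04] yaw -0.1009 down [ 0.0023  0.002  -1.    ] open -0.2
```

Emit:
jog_arm --series '[[[0,-0.5,-0.8,0,0,0,-1],[0,-1,-1.6,0,0,0,-1],[0,-1.3,-2.2,0,0,0,-1],[0,-1.3,-2.2,0,0,0,-1]]]'

```text
time_s: 19.78
ee_pos: [522.8, 216.9, 143.5]
tool_rot: [0.527, 0.474, -0.523, 0.474]
wrist_force: [1.2, 6.3, 5.5]
opening: 0.1
```

```bash
python3 st.py
```

```text
19.9333 pos [[522.9, 216.9, 143.2], [522.9, 216.9, 143.0], [522.9, 216.8, 142.9]] F [2.5 6.2 3.7] M [ 1.09 -0.3   0.01] yaw -0.1011 down [ 0.0048  0.0037 -1.    ] open 0.0
```

Emit:
jog_arm --series '[[[0,4,6,0,0,0,-1],[0,8,20,0,0,0,-1],[0,8,45,0,0,0,-1],[-5,-50,48,0,0,0,-1],[-10,-90,48,0,0,0,-1],[-15,-130,48,0,0,0,-1],[-16,-149,48,0,0,0,-1],[-16,-149,48,0,0,0,-1],[-16,-149,48,0,0,0,-1],[-16,-149,48,0,0,0,-1]]]'

```text
time_s: 20.77
ee_pos: [504.7, 66.0, 189.0]
tool_rot: [-0.524, -0.474, 0.525, -0.474]
wrist_force: [-0.5, 0.6, -0.1]
opening: -0.1
```

```bash
python3 st.py
```

```text
20.9167 pos [[504.9, 66.6, 189.0], [505.0, 67.0, 189.1], [505.0, 67.2, 189.1]] F [-0.3  0.4  0.1] M [ 0.04 -0.03 -0.01] yaw -0.0992 down [-7.e-04 -0.e+00 -1.e+00] open -0.1
```

Emit:
jog_arm --series '[[[1,-3,0,0,0,0,-1],[1,-3,-12,0,0,0,-1],[1,-3,-26,0,0,0,-1],[1,-3,-36,0,0,0,-1],[1,-3,-36,0,0,0,-1],[1,-3,-36,0,0,0,-1]]]'

```text
time_s: 21.42
ee_pos: [505.6, 63.6, 152.6]
tool_rot: [-0.524, -0.475, 0.525, -0.474]
wrist_force: [-0.7, -0.9, -0.1]
opening: -0.5
```

Emit:
jog_arm --series '[[[0.3,4,0,0,0,0,-1],[0.7,7,0,0,0,0,-1],[1,10,1,0,0,0,-1],[1.3,13,1,0,0,0,-1],[1.6,16,1,0,0,0,-1],[1.9,19,0,0,0,0,-1],[2.2,22,0,0,0,0,-1],[2.5,25,0,0,0,0,-1],[2.5,25,0,0,0,0,-1]]]'

```text
time_s: 22.17
ee_pos: [508.7, 88.5, 153.3]
tool_rot: [-0.524, -0.474, 0.525, -0.474]
wrist_force: [-1.0, -2.1, -0.1]
opening: 0.3
```

```bash
python3 st.py
```

```text
22.3167 pos [[508.7, 88.4, 153.2], [508.6, 88.4, 153.2], [508.6, 88.4, 153.2]] F [-0.1 -1.5 -0.3] M [-0.2   0.01 -0.02] yaw -0.101 down [-2.e-04  5.e-04 -1.e+00] open 0.2
```

Emit:
jog_arm --series '[[[0,2,-1,0,0,0,-1],[0.2,4.5,-3.3,0,0,0,-1],[0.4,7,-6,0,0,0,-1],[0.5,8.5,-8,0,0,0,-1],[0.7,10,-9.8,0,0,0,-1],[0.7,10,-9.8,0,0,0,-1]]]'

```text
time_s: 22.82
ee_pos: [510.4, 97.8, 144.8]
tool_rot: [0.525, 0.473, -0.524, 0.475]
wrist_force: [-1.0, -3.7, 5.9]
opening: 0.2
```

Emit:
jog_arm --series '[[[0,0.7,-1,0,0,0,-1],[0.1,1.4,-2,0,0,0,-1],[0.2,2.1,-3,0,0,0,-1],[0.2,2.6,-4,0,0,0,-1],[0.2,2.6,-4,0,0,0,-1]]]'

```text
time_s: 23.23
ee_pos: [510.8, 100.3, 141.1]
tool_rot: [0.525, 0.473, -0.524, 0.475]
wrist_force: [-1.6, -4.4, 7.5]
opening: -0.1
```

```bash
python3 st.py
```

```text
23.3833 pos [[510.9, 100.3, 141.1], [510.9, 100.2, 141.1], [510.9, 100.3, 141.1]] F [-1.1 -3.7  7. ] M [-0.6   0.16 -0.03] yaw -0.101 down [ 0.0028 -0.0011 -1.    ] open -0.1
```

Emit:
jog_arm --series '[[[0,0.5,-1,0,0,0,-1],[0,1,-2,0,0,0,-1],[0,1.4,-3,0,0,0,-1],[0,1.4,-3,0,0,0,-1]]]'

```text
time_s: 23.72
ee_pos: [511.1, 101.8, 138.3]
tool_rot: [0.525, 0.473, -0.524, 0.475]
wrist_force: [-0.6, -3.3, 7.7]
opening: -0.1
```

```bash
python3 st.py
```

```text
23.8667 pos [[511.1, 101.8, 138.3], [511.1, 101.8, 138.3], [511.1, 101.8, 138.3]] F [-0.9 -3.5  7.4] M [-0.54  0.15  0.02] yaw -0.101 down [ 3.4e-03 -8.0e-04 -1.0e+00] open -0.2
```

Emit:
jog_arm --series '[[[0,-4,6,0,0,0,-1],[0,-8,20,0,0,0,-1],[0,-4,45,0,0,0,-1],[5,35,51,0,0,0,-1],[9,75,51,0,0,0,-1],[12,105,51,0,0,0,-1],[12,116,51,0,0,0,-1],[12,116,51,0,0,0,-1],[12,116,51,0,0,0,-1],[12,116,51,0,0,0,-1]]]'

```text
time_s: 24.7
ee_pos: [521.1, 217.1, 187.0]
tool_rot: [-0.524, -0.474, 0.525, -0.474]
wrist_force: [-0.3, -0.7, -0.3]
opening: 0.1
```

```bash
python3 st.py
```

```text
24.85 pos [[521.3, 216.9, 187.1], [521.4, 216.8, 187.3], [521.5, 216.8, 187.4]] F [ 0.1 -0.1  0.4] M [-0.01  0.02  0.02] yaw -0.1029 down [-6.e-04 -3.e-04 -1.e+00] open 0.0
```

Emit:
jog_arm --series '[[[0,0,-20,0,0,0,-1],[0,0,-35,0,0,0,-1],[0,0,-40,0,0,0,-1],[0,-0.5,-43,0,0,0,-1],[0,-1.5,-45,0,0,0,-1],[-0.2,-2.5,-47,0,0,0,-1],[-0.2,-2.5,-47,0,0,0,-1]]]'

```text
time_s: 25.43
ee_pos: [521.8, 215.7, 142.0]
tool_rot: [0.525, 0.474, -0.524, 0.474]
wrist_force: [-2.3, -0.1, 1.9]
opening: 0.2
```

Emit:
jog_arm --series '[[[0,-0.7,-1.5,0,0,0,-1],[-0.1,-1.4,-3,0,0,0,-1],[-0.2,-2.1,-4.5,0,0,0,-1],[-0.3,-2.8,-6,0,0,0,-1],[-0.3,-2.8,-6,0,0,0,-1]]]'

```text
time_s: 25.85
ee_pos: [522.2, 213.1, 137.2]
tool_rot: [0.525, 0.474, -0.524, 0.475]
wrist_force: [-4.2, -1.0, 9.7]
opening: -0.2
```

```bash
python3 st.py
```

```text
26.0 pos [[522.1, 213.1, 137.2], [522.1, 213.1, 137.2], [522.2, 213.1, 137.2]] F [-3.1 -0.3  8.7] M [-0.09  0.65 -0.04] yaw -0.1009 down [ 2.8e-03  6.0e-04 -1.0e+00] open 0.1
```

Emit:
jog_arm --series '[[[0,-0.6,-1.5,0,0,0,-1],[0,-1.2,-3,0,0,0,-1],[-0.1,-1.8,-4.5,0,0,0,-1],[-0.2,-2.4,-6,0,0,0,-1],[-0.2,-2.4,-6,0,0,0,-1]]]'

```text
time_s: 26.42
ee_pos: [521.8, 210.6, 131.4]
tool_rot: [0.525, 0.474, -0.524, 0.475]
wrist_force: [-4.0, -1.0, 10.5]
opening: -0.1
```

```bash
python3 st.py
```

```text
26.5667 pos [[521.8, 210.6, 131.4], [521.8, 210.6, 131.4], [521.8, 210.6, 131.4]] F [-4.5 -0.9 10.2] M [-0.15  0.81 -0.04] yaw -0.1008 down [ 2.5e-03  4.0e-04 -1.0e+00] open 0.3
```

Emit:
jog_arm --series '[[[0,-0.4,-1,0,0,0,-1],[0,-0.7,-2,0,0,0,-1],[0,-1,-3,0,0,0,-1],[0,-1,-3,0,0,0,-1]]]'

```text
time_s: 26.9
ee_pos: [521.7, 209.8, 128.3]
tool_rot: [0.525, 0.474, -0.524, 0.475]
wrist_force: [-5.5, -0.4, 9.7]
opening: 0.1
```

```bash
python3 st.py
```

```text
27.05 pos [[521.7, 209.7, 128.3], [521.7, 209.7, 128.4], [521.7, 209.7, 128.3]] F [-4.6 -0.6 10.6] M [-0.13  0.84 -0.02] yaw -0.1008 down [ 2.1e-03  5.0e-04 -1.0e+00] open 0.0
```

Emit:
jog_arm --series '[[[0,-0.2,-0.7,0,0,0,-1],[0,-0.4,-1.4,0,0,0,-1],[0,-0.4,-1.4,0,0,0,-1]]]'

```text
time_s: 27.3
ee_pos: [521.6, 209.3, 127.0]
tool_rot: [0.525, 0.474, -0.524, 0.475]
wrist_force: [-4.4, 0.5, 11.0]
opening: 0.2
```

Emit:
jog_arm --series '[[[0,-0.2,-0.6,0,0,0,-1],[0,-0.4,-1.2,0,0,0,-1],[0,-0.4,-1.2,0,0,0,-1]]]'

```text
time_s: 27.55
ee_pos: [521.8, 209.4, 126.5]
tool_rot: [0.526, 0.474, -0.524, 0.474]
wrist_force: [-6.8, 0.8, 13.8]
opening: 0.0
```

```bash
python3 st.py
```

```text
27.7 pos [[521.8, 209.4, 126.5], [521.7, 209.4, 126.5], [521.8, 209.4, 126.6]] F [-6.2  0.4 14.1] M [ 0.03  1.15 -0.05] yaw -0.1008 down [ 0.0024  0.0014 -1.    ] open -0.0
```

Emit:
jog_arm --series '[[[0.3,0,-0.5,0,0,0,-1],[0.5,0,-0.8,0,0,0,-1],[0.5,0,-0.8,0,0,0,-1]]]'

```text
time_s: 27.95
ee_pos: [521.9, 209.4, 126.4]
tool_rot: [0.525, 0.474, -0.524, 0.474]
wrist_force: [-9.6, -0.2, 18.0]
opening: 0.1
```

Emit:
jog_arm --series '[[[0,0,8,0,0,0,-1],[0,0,30,0,0,0,-1],[0,0,60,0,0,0,-1],[-3,-30,62,0,0,0,-1],[-7,-70,62,0,0,0,-1],[-11,-106,62,0,0,0,-1],[-11,-106,62,0,0,0,-1],[-11,-106,62,0,0,0,-1],[-11,-106,62,0,0,0,-1],[-11,-106,62,0,0,0,-1]]]'

```text
time_s: 28.78
ee_pos: [510.8, 103.4, 184.4]
tool_rot: [0.525, 0.474, -0.524, 0.474]
wrist_force: [0.1, -0.1, 0.2]
opening: 0.4
```

```bash
python3 st.py
```

```text
28.9333 pos [[510.6, 103.6, 184.3], [510.5, 103.7, 184.2], [510.5, 103.7, 184.1]] F [ 0.1  0.2 -0. ] M [-0.02  0.04  0.02] yaw -0.0992 down [-0.e+00  1.e-04 -1.e+00] open 0.0
```

Emit:
jog_arm --series '[[[-0.5,-1,-20,0,0,0,-1],[-0.5,-1,-36,0,0,0,-1],[-0.5,-1,-41,0,0,0,-1],[-0.5,-0.5,-44,0,0,0,-1],[-0.5,0,-46,0,0,0,-1],[-0.5,0.5,-47.5,0,0,0,-1],[-0.5,0.5,-47.5,0,0,0,-1]]]'

```text
time_s: 29.52
ee_pos: [510.1, 103.4, 137.6]
tool_rot: [0.525, 0.474, -0.524, 0.474]
wrist_force: [-1.1, 0.1, 2.4]
opening: -0.1
```

Emit:
jog_arm --series '[[[0,0.5,-1.4,0,0,0,-1],[0,1,-2.8,0,0,0,-1],[0,1.5,-4.2,0,0,0,-1],[0,2,-5.5,0,0,0,-1],[0,2,-5.5,0,0,0,-1]]]'

```text
time_s: 29.93
ee_pos: [510.6, 105.6, 133.1]
tool_rot: [0.525, 0.474, -0.524, 0.474]
wrist_force: [-4.6, 0.2, 8.0]
opening: -0.0
```

```bash
python3 st.py
```

```text
30.0833 pos [[510.6, 105.6, 133.2], [510.6, 105.6, 133.1], [510.6, 105.6, 133.2]] F [-4.1  0.4  8.4] M [0.15 0.75 0.03] yaw -0.101 down [ 1.9e-03  7.0e-04 -1.0e+00] open -0.1
```

Emit:
jog_arm --series '[[[0,0.4,-1.3,0,0,0,-1],[0.2,0.8,-2.6,0,0,0,-1],[0.2,1.2,-3.9,0,0,0,-1],[0.2,1.5,-5,0,0,0,-1],[0.2,1.5,-5,0,0,0,-1]]]'

```text
time_s: 30.5
ee_pos: [510.7, 107.2, 128.2]
tool_rot: [0.525, 0.474, -0.524, 0.474]
wrist_force: [-5.0, 0.5, 8.5]
opening: 0.1
```

Emit:
jog_arm --series '[[[0,0.2,-0.7,0,0,0,-1],[0,0.4,-1.4,0,0,0,-1],[0,0.4,-1.4,0,0,0,-1]]]'

```text
time_s: 30.75
ee_pos: [510.7, 107.5, 126.9]
tool_rot: [0.525, 0.474, -0.524, 0.474]
wrist_force: [-5.0, -0.6, 7.7]
opening: -0.1
```

Emit:
jog_arm --series '[[[0.2,0.1,-0.6,0,0,0,-1],[0.3,0.2,-1.2,0,0,0,-1],[0.3,0.2,-1.2,0,0,0,-1]]]'

```text
time_s: 31.0
ee_pos: [510.7, 107.7, 125.8]
tool_rot: [0.525, 0.474, -0.524, 0.474]
wrist_force: [-5.2, 0.2, 11.3]
opening: 0.1
```

```bash
python3 st.py
```

```text
31.15 pos [[510.8, 107.7, 125.8], [510.7, 107.7, 125.8], [510.7, 107.7, 125.8]] F [-6.2  0.3 11.6] M [0.12 1.05 0.04] yaw -0.1008 down [ 9.e-04  7.e-04 -1.e+00] open 0.0
```

Emit:
jog_arm --series '[[[0.4,0,-0.5,0,0,0,-1],[0.6,0,-1,0,0,0,-1],[0.6,0,-1,0,0,0,-1]]]'

```text
time_s: 31.4
ee_pos: [511.0, 107.7, 125.6]
tool_rot: [0.525, 0.474, -0.524, 0.474]
wrist_force: [-9.1, -0.4, 15.5]
opening: -0.2
```

Emit:
jog_arm --series '[[[0.3,0,-0.4,0,0,0,-1],[0.5,0,-0.8,0,0,0,-1],[0.5,0,-0.8,0,0,0,-1]]]'

```text
time_s: 31.65
ee_pos: [511.2, 107.7, 125.3]
tool_rot: [-0.524, -0.475, 0.525, -0.474]
wrist_force: [-11.6, 0.2, 19.8]
opening: 0.0
```

R has stopped dead. I press L once more, since its stop read 1 mm higher, and then look.

Emit:
jog_arm --series '[[[0,0,8,0,0,0,-1],[0,0,30,0,0,0,-1],[0,0,60,0,0,0,-1],[3,30,62,0,0,0,-1],[7,70,62,0,0,0,-1],[9,100,62,0,0,0,-1],[9,100,62,0,0,0,-1],[9,100,50,0,0,0,-1],[9,100,30,0,0,0,-1],[9,100,30,0,0,0,-1]]]'

```text
time_s: 32.48
ee_pos: [517.6, 205.7, 147.3]
tool_rot: [-0.522, -0.475, 0.527, -0.473]
wrist_force: [-1.4, -0.8, -0.3]
opening: 0.2
```

```bash
python3 st.py
```

```text
32.6333 pos [[518.2, 205.8, 148.7], [519.4, 206.0, 150.2], [520.4, 206.3, 151.4]] F [ 0.3 -0.3  0.4] M [-0.03  0.01 -0.  ] yaw -0.1022 down [-8.e-04 -4.e-04 -1.e+00] open 0.1
```

Emit:
jog_arm --series '[[[0,0,-12,0,0,0,-1],[0,0,-20,0,0,0,-1],[0,0,-24,0,0,0,-1],[0,0,-25.5,0,0,0,-1],[0,0,-27,0,0,0,-1],[0,0,-27,0,0,0,-1]]]'

```text
time_s: 33.13
ee_pos: [520.2, 206.4, 125.8]
tool_rot: [-0.524, -0.474, 0.525, -0.474]
wrist_force: [-3.2, -3.3, 7.2]
opening: -0.2
```

Emit:
jog_arm --series '[[[0,0,-0.7,0,0,0,-1],[0,0,-1.4,0,0,0,-1],[0,0,-1.4,0,0,0,-1]]]'

```text
time_s: 33.38
ee_pos: [520.4, 206.4, 125.6]
tool_rot: [-0.524, -0.474, 0.525, -0.475]
wrist_force: [-5.7, -4.1, 14.4]
opening: -0.2
```

Emit:
jog_arm --series '[[[0,0,-0.7,0,0,0,-1],[0,0,-1.4,0,0,0,-1],[0,0,-1.4,0,0,0,-1]]]'

```text
time_s: 33.63
ee_pos: [520.5, 206.4, 125.4]
tool_rot: [-0.524, -0.474, 0.525, -0.475]
wrist_force: [-8.2, -4.7, 18.2]
opening: 0.2
```

Emit:
jog_arm --series '[[[0,0,10,0,0,0,-1],[0,0,40,0,0,0,-1],[0,0,80,0,0,0,-1],[-20,40,110,0,0,0,-1],[-50,70,120,0,0,0,-1],[-80,100,120,0,0,0,-1],[-110,130,120,0,0,0,-1],[-140,160,120,0,0,0,-1],[-160,190,120,0,0,0,-1],[-160,190,120,0,0,0,-1]]]'

```text
time_s: 34.47
ee_pos: [356.4, 401.2, 242.2]
tool_rot: [0.524, 0.477, -0.523, 0.474]
wrist_force: [-0.4, 0.5, 0.1]
opening: -0.2
```

```bash
python3 st.py; python3 - <<'E'
from h import *
s=capture("side");t=capture("top")
a=cv2.resize(crop(s,255,160,90,110,5),(400,489));b=crop(t,190,225,110,100,4)
b=cv2.copyMakeBorder(b[:,:400],0,489-b.shape[0],0,0,0)
cv2.imwrite("pics/c9.png",np.hstack([a,b]))
C=np.array([515.2,157.3]);Y=np.array([.1011,.9949])
for sg in(1,-1):
  for q,z in((39,126),(76,110)):
    p=[*(C+sg*Y*q),z];print(sg,q,(proj("top",p)-[190,225])*4+[400,0],(proj("side",p)-[255,160])*4.444)
E
```

```text
34.6167 pos [[357.2, 400.6, 242.1], [359.0, 398.7, 242.0], [360.3, 397.5, 241.9]] F [0.  0.1 0. ] M [-0.02  0.   -0.01] yaw -0.0987 down [ 6.e-04 -7.e-04 -1.e+00] open -0.1
1 39 [541.8856012  151.34970417] [148.76170527 104.80213128]
1 76 [481.48575231 144.40870156] [146.5755773   85.59552428]
-1 39 [678.92503397 168.45933765] [156.70965633 192.48540602]
-1 76 [745.49867447 177.37081004] [162.0484017  256.71926335]
```

View pics/c9.png

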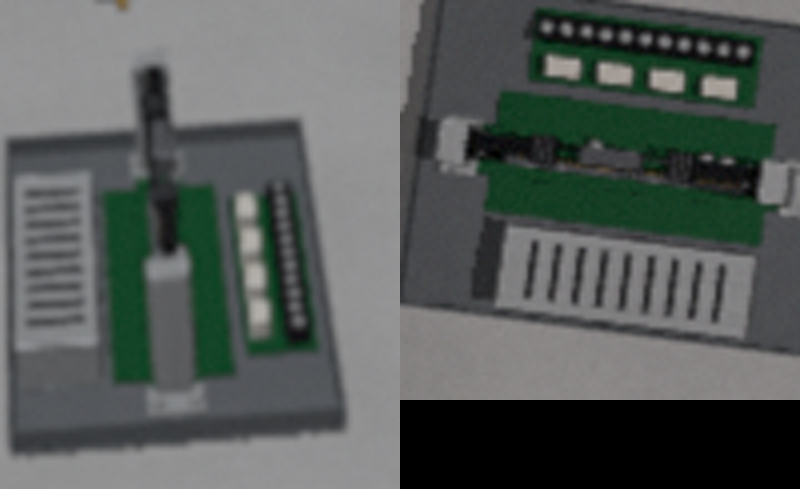

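The picture shows both handles lying flat inward, with pads at composite-picture pixels (541,150) and (680,167). A closed lever predicts (542,151) and (679,168). I hand in.

```bash
python3 -c "
from station import *
print(finish_job())"
```

```text
the job is handed in; nothing more can be done
None
```

The card is in the controller with both ejector levers down, and I handed the job in at about 35 s of the 72 s allowed.

**Insertion:** I took the smallest card out of the packing block by its grip and checked in a close crop that both levers were open. I then lowered it into the guides in small steps. It came to rest on the sockets at about 5 N, and I let go there without pressing it in.

**Levers:** I swung them by turns, all angles being estimates from the tool height:
1. The +y lever went to about 0.39.
2. The -y lever went to about 0.27.
3. The +y lever went fully down.
4. The -y lever went fully down.

I then pressed +y once more, because its first stop read about 1 mm higher than -y.

**Last checks:**
- **Stops:** Both pads stopped dead at the same height, 125.4 mm for +y and 125.3 mm for -y. Vertical force was 18 to 20 N, or about 23 N with the sideways part, against the 4 to 10 N the levers need to move.
- **Picture:** In the last top view both pads are within about a pixel of where closed levers should be, with the robot clear and touching nothing.
- **Not checked directly:** I could not read how far the contacts were pushed in, so "fully home" rests on the lever stops and the picture. I did not check the clock, tumbler and books again at the end, but the arm was never moved close to them.

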